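# Hold the fitting lid ready above the storage jar

### The arm

A 6-joint arm with a two-finger parallel gripper is mounted at the origin on a cart in front of the work surface, level with it; the furniture and walls round the work are solid. World frame = base frame: x ahead of the robot, y to its left, z up, the work surface at z = 0. Lengths are in mm, angles in rad, forces in N, time in s.
With the tool pointing down it reaches from about 300 to 750 mm from the base axis. Payload 8.5 kg.
Tool frame: the origin (TCP) lies midway between the tips of the shut fingers; the grasp point (between the pads) lies 19 mm behind it; z points along the fingers, y is the direction in which the jaws open and shut (so a half turn about z gives the same grasp; the last joint's range is limited). The gripper opens to 85 mm and grips with 20 to 120 N. Pads are 22 mm wide; open, the fingers measure 114 mm over their backs; the gripper's body (76 mm by 85 mm) begins 54 mm behind the grasp point. The pads swing forward as they close: fully open they stand 13 mm farther back than shut.
Start: joints at [-0.215, 0.381, 1.297, -0, 1.464, -0.215], TCP at [549.982, 0.002, 231.322] pointing down, gripper open.
Joint ranges: [-3.11, 3.11], [-0.89, 2.33], [0.22, 2.48], [-1.42, 4.56], [0.17, 2.85], [-2.88, 2.88]. Speed limits (rad/s): [2.39, 2.39, 3.14, 3.14, 3.14, 3.14].

### API

Orientations are given as a unit quaternion [x, y, z, w].
In Python, from rig import r gives the robot as it stands.
- The arm moves only by the tool drive_tool, never from a script. Its argument "moves" is a list of rows, each an object of numbers: "x", "y", "z": the shift along the tool's x, y, z in m; "rx", "ry", "rz": the turn, a rotation vector about the tool's x, y, z in rad. In form: [{"x": .., "y": .., "z": .., "rx": .., "ry": .., "rz": ..}, ...]. A call has exactly 8 rows; each row shifts and turns the commanded pose from where the row before left it, along the tool's axes as they then stand; what a row does not reach is not made up. A row lasts 1/12 s, in which the tool goes at most 41.7 mm and 7.16 degrees, less where a joint would pass 70% of its speed; a pose out of reach is approached as far as the arm can. A call is refused whole if a number of a shift passes 0.0417 or a number of a turn 0.125, either way. A call with a gripper value outside its range is refused whole. "claw" is the closure, from 0 (fully open) to 1 (shut), set as the call begins (left out, the last holds). The fingers move at their own pace and stop on an object; "force" is the grip in N (left out, the last holds). Time passes only in rows, so rows that do not move let the fingers close, or fill a call up. It gives the time, the measured TCP pose, the force and the opening at its end, in the units of the state.
- r.state(): the state, without advancing time (a new reading comes with each control period).
- r.read_camera(name): name is "scene" or "side" or "wrist"; returns a dict with "img" (400x640x3 uint8, red, green, blue), "range_z" (400x640 float32, mm along the optical axis (not along the pixel's ray), 0 where there is no reading), "fov_y" (degrees; the focal length in pixels is half the picture's height over the tangent of half this angle, whatever the lens; pixels are square), "cx", "cy" (the principal point, pixels), "pose" (4x4, takes a point from camera to world coordinates). Camera axes: x right, y up, looking along -z (the intrinsics and any distortion apply to the point x, -y, -z); pixel columns grow to the right and rows downward; lengths in mm; the calibration is good to about 2 mm. A picture is of the moment at which its call begins.
- r.sign_off(): hands the job in, once; it reports no verdict.
Trained networks look in a picture, given as the dict that the camera call returned (one of the last four; its "shot" number tells which), for a name from the list of things; names that differ only in an ending like _2 or _b are one class to them, and where a whole thing is asked for, a point or a joint stands for the part that bears it (a point fixed in the world has none). Each returns a list of dicts, best first, with "conf" (0 to 1); they miss things now and then, are a little off and sometimes report something else, mostly with a low value. They report only what shows in the picture. A call takes as long as a camera call.
- r.outline_of(picture, name): "region" (400x640 bool, what is visible of it) and "extent" ([centre column, centre row, width, height] in pixels, round what is visible of it).
- r.tip_of(picture, name): "pixel" ([column, row] in pixels: a listed point, or the origin of a listed thing).
The state is a dict: "t": time; "joints": joint angles; "joint_velocities": joint speeds; "joint_torque": joint torques, N m; "tool_pos": TCP position; "tool_rot": TCP orientation; "wrist_force": force on the tool from outside, world axes, zero at the start; "moment": the same for the moment, N m; "finger_gap": finger opening in mm.
Only numpy, scipy, OpenCV 4.12 (cv2) and the standard library are available. Lean on these libraries where they do the work, as an engineer would, in place of code of your own. Each camera call takes 0.05 s, during which the arm holds its last target.

### The job

Of the three wooden lids, pick up by its knob the one that fits the open grey storage jar, carry it over the tins in the tray, and hold it level and centred just above the jar, the underside of its plug about 2 cm above the rim, ready to close once I have checked the seal. Do not let the lid or the gripper touch the jar, do not bump the tray of tins, and leave the other lids, the lemon, the teaspoon and the marker where they are. Finish while still holding the lid there: do not put it on or let go.

Things in the scene. Friction and masses are not known exactly. Their poses are not given: they have to be found in the camera images.
- lid_a: loose turned-wood lid, one of three alike but for width. From below: round plug 54 mm across and 12 mm high (it goes inside a jar's mouth), flange 70 mm across and 10 mm thick, and a straight round knob 22 mm across and 30 mm tall (bare above the flange) in the middle; 52 mm tall in all. It stands knob up on its plug. Origin: centre of the plug's underside; z axis up through the knob
- lid_b: loose turned-wood lid, one of three alike but for width. From below: round plug 76 mm across and 12 mm high (it goes inside a jar's mouth), flange 92 mm across and 10 mm thick, and a straight round knob 22 mm across and 30 mm tall (bare above the flange) in the middle; 52 mm tall in all. It stands knob up on its plug. Origin: centre of the plug's underside; z axis up through the knob
- lid_c: loose turned-wood lid, one of three alike but for width. From below: round plug 96 mm across and 12 mm high (it goes inside a jar's mouth), flange 112 mm across and 10 mm thick, and a straight round knob 22 mm across and 30 mm tall (bare above the flange) in the middle; 52 mm tall in all. It stands knob up on its plug. Origin: centre of the plug's underside; z axis up through the knob
- jar: open round grey stoneware storage jar without a lid, loose, 90 mm outside diameter, 80 mm tall, wall 5 mm, standing upright. Origin: centre of its underside; z up
- jar_mouth (a point): centre of the jar's mouth at the height of the rim, 80 mm above its foot; the round opening is 80 mm across
- tin_tray: low wooden tray fixed to the worktop with three food tins standing in a row (75 mm across, fixed in it), between the lids and the open jar; 256 mm long (its x axis), 88 mm wide (its y axis), 66 mm high to the tops of the tins. Origin: centre of its underside, on the worktop
- lemon: loose yellow lemon, 71 x 53 x 51 mm, a bystander; origin at its underside
- teaspoon: loose steel teaspoon, 137 x 28 x 13 mm, a bystander; origin at its middle, underside
- marker: loose white and green felt pen, 135 x 17 x 16 mm, a bystander; origin at its middle, underside

How it is judged (in metres and radians):
On the way:
1. the fitting lid is carried over the tins in the tray (y of lid_b in the frame of tin_tray between -0.06 and 0.06 m and x of lid_b in the frame of tin_tray between -0.16 and 0.16 m and z of lid_b in the frame of tin_tray above 0.066 m).
At the end, for the whole second after the job is handed in: Fitting lid (92 mm) still gripped and still, underside 5 to 35 mm above the rim, centre within 10 mm of the mouth's, tilted under 0.14 rad, touching neither jar, tray nor lids; jar upright, moved under 15 mm; other lids, lemon, teaspoon and marker moved under 30 mm (horizontal distance between lid_b and jar_mouth below 0.01 m and z of lid_b in the frame of jar_mouth between 0.005 and 0.035 m and angle between lid_b's own z axis and vertical below 0.14 rad and linear speed of lid_b below 0.02 m/s and contact force between lid_b and the fingers above 1 N and contact force between lid_b and jar below 0.05 N and contact force between lid_b and tin_tray below 0.05 N and contact force between lid_b and lid_a below 0.05 N and contact force between lid_b and lid_c below 0.05 N and angle between jar's own z axis and vertical below 0.05 rad and distance of jar from where it was at the start of the episode below 0.015 m and distance of each of lid_a, lid_c, lemon, teaspoon, marker from where it was at the start of the episode below 0.03 m); the arm keeps its last pose, push and grip.
It fails at once if the lid touches the jar (contact force between lid_b and jar above 0.5 N).
It fails at once if the gripper or arm touches the jar (contact force between any of the fingers, the arm and jar above 1 N).
It fails at once if the tray of tins is bumped (over 3 N) (contact force between tin_tray and anything else above 3 N).
It fails at once if another lid is moved more than 30 mm (distance of any of lid_a, lid_c from where it was at the start of the episode above 0.03 m).
It fails at once if the lemon, teaspoon or marker is moved more than 30 mm (distance of any of lemon, teaspoon, marker from where it was at the start of the episode above 0.03 m).
It also fails if it takes over 32 s, if anything falls off the work surface, if the arm or the gripper's body presses on something with over 40 N, if the wrist force passes 120 N, or if a joint passes its speed limit or range.

## Working session

There is one attempt and no reset: what is moved stays moved. The work goes in short steps, Python scripts to look and compute and a tool call to move; the robot and the scene stay as the last step left them, time stands still between calls to the robot, and variables do not carry over. Pictures are saved under pics/ and viewed, and the job is handed in when it is done.

Besides the shell and the picture viewer there is one more tool, called after "Call:" as name(argument=value, ...), one argument or row to a line, values as JSON. drive_tool: Moves the arm, as the interface text tells. Its arguments: {"type":"object","properties":{"moves":{"type":"array"},"claw":{"type":"number"},"force":{"type":"number"}},"required":["moves"]}

```bash
mkdir -p pics; ls
python3 - <<'E'
from rig import r
import cv2,pickle
s=r.state(); print(s)
for n in ("scene","side"):
    d=r.read_camera(n)
    cv2.imwrite(f"pics/{n}0.png",d["img"][:,:,::-1])
    print(n,d["fov_y"],d["cx"],d["cy"],d["pose"],[k for k in d])
    for o in ("lid_b","jar","tin_tray"):
        print(o,[(x["conf"],x["extent"]) for x in r.outline_of(d,o)])
    d2={k:v for k,v in d.items()}
    pickle.dump(d2,open(f"{n}0.pkl","wb"))
E
```

```text
pics
{'t': 0.0, 'joints': array([-2.15296917e-01,  3.81243722e-01,  1.29824738e+00, -2.96677499e-05,
        1.46360157e+00, -2.15284317e-01]), 'joint_velocities': array([ 3.77791179e-05,  4.07960145e-04,  8.18119709e-04,  1.49991613e-03,
       -4.59706147e-04, -3.71244445e-04]), 'joint_torque': array([-1.00240642e-03, -4.48466885e+01, -2.31285810e+01, -2.87182611e-04,
        4.73836102e-03,  1.77242771e-05]), 'tool_pos': array([5.49714364e+02, 5.40497208e-02, 2.30690665e+02]), 'tool_rot': array([ 7.07109907e-01,  7.07103257e-01, -4.17211212e-04, -6.23429114e-04]), 'wrist_force': array([ 1.06879362, -0.30114775, -0.26181145]), 'moment': array([ 0.01587635, -0.07422193,  0.04020952]), 'finger_gap': 85.29908314562056}
scene 46.3724509140576 313.65727595187604 194.18225614743966 [[-5.55986391e-01  6.07701653e-01 -5.67078332e-01 -2.45898813e+02]
 [-8.30922193e-01 -3.88999422e-01  3.97803668e-01  5.19074192e+02]
 [ 2.11528037e-02  6.92371397e-01  7.21231175e-01  1.05759688e+03]
 [ 0.00000000e+00  0.00000000e+00  0.00000000e+00  1.00000000e+00]] ['img', 'range_z', 'fov_y', 'cx', 'cy', 'p
[... 175 characters left out ...]
 [248.4, 247.2, 42.2, 36.0])]
tin_tray []
side 43.14025191731775 319.19795255750296 195.2972624097574 [[ 9.97228979e-01 -7.76279892e-03  7.39871811e-02  5.96862608e+02]
 [ 7.05801439e-02  4.13047832e-01 -9.07970226e-01 -1.16073273e+03]
 [-2.35118545e-02  9.10676247e-01  4.12451167e-01  6.04059370e+02]
 [ 0.00000000e+00  0.00000000e+00  0.00000000e+00  1.00000000e+00]] ['img', 'range_z', 'fov_y', 'cx', 'cy', 'pose', 'shot']
lid_b [(0.78, [287.1, 177.8, 28.3, 22.4]), (0.73, [294.6, 198.7, 34.4, 22.6]), (0.72, [326.3, 183.8, 39.0, 23.5])]
jar [(0.82, [267.2, 259.2, 46.9, 50.6]), (0.33, [327.5, 183.1, 38.2, 25.1])]
tin_tray [(0.86, [305.1, 230.4, 103.9, 42.7]), (0.4, [266.1, 259.8, 42.9, 54.6])]
```

View pics/scene0.png

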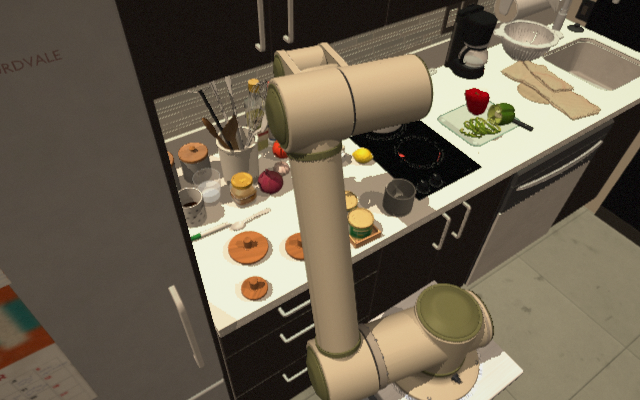

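View pics/side0.png

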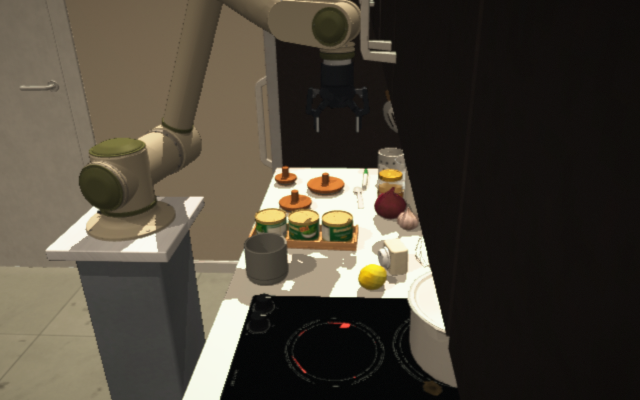

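The scene view shows the large lid (248,248), the small lid (255,288) and the middle lid, half hidden by the arm (296,246), with the jar at (399,198). The side view shows the small lid (287,178), the large (326,184), the middle (295,200), the tins (305,230) and the jar (267,259).

```bash
cat > h.py <<'E'
import numpy as np
from scipy.optimize import least_squares
def cloud(d):
    h,w=d["range_z"].shape
    f=h/2/np.tan(np.radians(d["fov_y"])/2)
    v,u=np.mgrid[:h,:w]; z=d["range_z"]
    p=np.stack([(u-d["cx"])/f*z,-(v-d["cy"])/f*z,-z],-1)
    P=p@d["pose"][:3,:3].T+d["pose"][:3,3]
    P[z<=0]=np.nan
    return P
def project(d,X):
    f=d["range_z"].shape[0]/2/np.tan(np.radians(d["fov_y"])/2)
    p=(np.asarray(X,float)-d["pose"][:3,3])@d["pose"][:3,:3]
    return np.stack([d["cx"]+f*p[...,0]/-p[...,2],d["cy"]-f*p[...,1]/-p[...,2]],-1)
def circ(xy,R):
    c0=np.median(xy,0)
    s=least_squares(lambda c:np.hypot(*(xy-c).T)-R,c0,loss="soft_l1",f_scale=2)
    return s.x,np.sqrt(np.mean(s.fun**2))
E
python3 - <<'E'
from rig import r
from h import *
import cv2,pickle
d=r.read_camera("wrist"); pickle.dump(d,open("wrist0.pkl","wb"))
cv2.imwrite("pics/wrist0.png",d["img"][:,:,::-1])
for n in ("side","scene"):
    d=r.read_camera(n); P=cloud(d)
    for o in ("lid_b","jar","tin_tray","lemon","teaspoon","marker"):
        for x in r.outline_of(d,o):
            if x["conf"]<.5: continue
            q=P[x["region"]]; q=q[~np.isnan(q[:,0])]
            lo,hi=np.percentile(q,[2,98],0)
            print(n,o,x["conf"],len(q),np.round(lo),np.round(hi))
            if o=="lid_b":
                k=q[q[:,2]>38]; fl=q[(q[:,2]>10)&(q[:,2]<32)]
                print("  knob",np.round(k.mean(0)) if len(k) else 0,"flange",np.round((fl.min(0)+fl.max(0))/2),np.round(np.ptp(fl,0)))
            if o=="jar":
                k=q[q[:,2]>70]; print("  rim",np.round((k.min(0)+k.max(0))/2),np.round(np.ptp(k,0)))
E
```

```text
side lid_b 0.8 633 [456. 156.   0.] [553. 257.  50.]
  knob [505. 206.  46.] flange [504. 211.  21.] [106. 117.  21.]
side lid_b 0.68 481 [388.  40.   5.] [469. 123.  51.]
  knob [429.  78.  47.] flange [429.  83.  21.] [90. 93. 21.]
side lid_b 0.52 288 [350. 224.   2.] [410. 288.  52.]
  knob [380. 254.  47.] flange [379. 255.  21.] [66. 70. 22.]
side jar 0.71 2025 [ 367. -295.    7.] [ 450. -207.   81.]
  rim [ 407. -250.   76.] [89. 93. 13.]
side tin_tray 0.78 3547 [ 359. -143.    1.] [596.  -7.  66.]
side tin_tray 0.65 2069 [ 366. -295.    2.] [ 450. -207.   81.]
side lemon 0.79 563 [ 605. -315.   12.] [ 655. -278.   52.]
side teaspoon 0.68 118 [590.  84.  -0.] [614. 221.  13.]
side marker 0.61 95 [612. 214.  -0.] [628. 327.  17.]
scene lid_b 0.95 402 [386.  75.  -1.] [468. 131.  55.]
  knob [382. 119. 107.] flange [428. 101.  22.] [85. 61. 21.]
scene lid_b 0.72 1117 [448. 162.  -1.] [552. 264.  50.]
  knob [499. 214.  48.] flange [502. 214.  21.] [114. 110.  22.]
scene lid_b 0.68 508 [343. 232.  15.] [404. 294.  53.]
  knob [373. 263.  49.] flange [375. 262.  21.] [68. 68. 20.]
scene jar 0.88 1011 [ 358. -289.    8.] [ 444. -202.   81.]
  rim [ 402. -247.   77.] [91. 93. 14.]
scene tin_tray 0.85 1187 [ 339. -128.    2.] [483. -43.  67.]
scene tin_tray 0.68 1007 [448. 164.  17.] [546. 264.  51.]
scene lemon 0.8 262 [ 597. -311.   -2.] [ 652. -258.   51.]
scene teaspoon 0.51 191 [585.  92.  -3.] [614. 218.  13.]
```

View pics/wrist0.png

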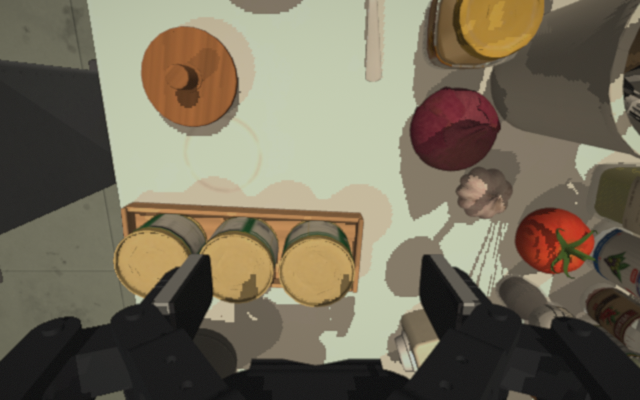

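The wrist view shows the middle lid at (190,77), knob at about (183,77), and the tray below it with the tins. The 90 x 93 mm flange extent marks it as lid_b.

Run:
```python
from h import *
import pickle,cv2
d=pickle.load(open("wrist0.pkl","rb")); P=cloud(d)
print(d["pose"],d["fov_y"])
g=lambda u,v:np.round(P[v,u],1)
print("knobtop",g(180,77),"flange",g(155,60),g(220,100),"tin",g(240,267),g(160,260),g(320,275),"table",g(300,150))
# lid: color mask red-brown
hsv=cv2.cvtColor(d["img"],cv2.COLOR_RGB2HSV)
m=np.zeros(P.shape[:2],bool); m[20:135,130:250]=1
q=P[m&(P[...,2]>15)&(P[...,2]<60)]
fl=q[(q[:,2]>15)&(q[:,2]<28)]; kn=q[q[:,2]>48]
print("flange ext",(fl.min(0)+fl.max(0))/2,np.ptp(fl,0),"kn",(kn.min(0)+kn.max(0))/2,np.ptp(kn,0),kn.mean(0),len(kn),np.median(kn[:,2]))
for n in ("side0","scene0"):
    e=pickle.load(open(n+".pkl","rb")); Q=cloud(e); 
    w=(abs(Q[...,0]-428)<60)&(abs(Q[...,1]-85)<60)
    k=Q[w&(Q[...,2]>46)&(Q[...,2]<60)]; print(n,"knob",(k.min(0)+k.max(0))/2,np.ptp(k,0),len(k))
    w=(abs(Q[...,0]-405)<70)&(abs(Q[...,1]+250)<70)
    k=Q[w&(Q[...,2]>74)&(Q[...,2]<88)]
    print(n,"rim",(k.min(0)+k.max(0))/2,np.ptp(k,0),len(k),circ(k[:,:2],42.5))
    w=(abs(Q[...,0]-470)<150)&(abs(Q[...,1]+90)<90)
    k=Q[w&(Q[...,2]>60)&(Q[...,2]<70)]; print(" tins",np.nanmin(k,0),np.nanmax(k,0))
```

```text
[[ 9.99999329e-01  3.35403005e-04  1.10923790e-03  5.50257176e+02]
 [-6.30232398e-04  9.60671695e-01  2.77685969e-01  7.05807415e+01]
 [-9.72476748e-04 -2.77686482e-01  9.60671261e-01  3.74782141e+02]
 [ 0.00000000e+00  0.00000000e+00  0.00000000e+00  1.00000000e+00]] 59.41101844777453
knobtop [432.5  85.9  54.6] flange [398.9 102.6  22.7] [457.4  66.3  23.5] tin [475.6 -91.2  63.6] [398.7 -82.9  65.1] [554.1 -99.3  64.7] table [533.1  14.4   0.9]
flange ext [428.46360179  86.75013139  21.80935045] [91.28738714 90.93510137 12.36972317] kn [428.7241384   86.44500329  51.65462475] [20.8410321  20.84000028  7.10369977] [429.31052423  86.63776427  52.49794812] 513 52.64252539181604
side0 knob [428.92473866  80.58649463  50.46395604] [20.23195242 22.15069391  7.29227642] 31
side0 rim [ 406.91050723 -250.69489374   78.18808953] [88.22659194 92.3202888   8.37159096] 359 (array([ 406.95991099, -250.97650184]), np.float64(1.8294222996580014))
 tins [ 354.2376698  -139.40056003   60.04994821] [588.60960341 -50.60099829  68.65068478]
scene0 knob [425.89932264  89.94264869  51.0832256 ] [20.01335609 13.84217801  9.08015369] 21
scene0 rim [ 403.41285726 -247.08544058   79.96742709] [88.67518196 92.98842038 11.74275549] 171 (array([ 402.15459774, -246.53340009]), np.float64(2.122404989075529))
 tins [ 350.19794509 -129.50553601   60.03108081] [495.81870122 -51.00652062  69.8570551 ]
```

Call:
drive_tool(
  moves=[
    {"x":0.0108,"y":-0.0151,"z":0.01},
    {"x":0.0108,"y":-0.0151,"z":0.01},
    {"x":0.0108,"y":-0.0151,"z":0.01},
    {"x":0.0108,"y":-0.0151,"z":0.01},
    {"x":0.0108,"y":-0.0151,"z":0.01},
    {"x":0.0108,"y":-0.0151,"z":0.01},
    {"x":0.0108,"y":-0.0151,"z":0.01},
    {"x":0.0108,"y":-0.0151,"z":0.01},
  ],
  claw=0.3,
  force=50,
)

```text
$.moves[0]: bad value
```

Call:
drive_tool(
  moves=[
    {},
    {},
    {},
    {},
    {},
    {},
    {},
    {},
  ],
)

```text
$.moves[0]: bad value
```

Run:
```python
from rig import r
from h import *
import cv2
s=r.state();print(s["t"],s["tool_pos"],s["tool_rot"],s["finger_gap"])
d=r.read_camera("wrist");P=cloud(d)
cv2.imwrite("pics/wrist1.png",d["img"][:,:,::-1])
w=(abs(P[...,0]-428)<60)&(abs(P[...,1]-85)<60)
k=P[w&(P[...,2]>44)&(P[...,2]<60)];f=P[w&(P[...,2]>14)&(P[...,2]<30)]
for a in(k,f): print((a.min(0)+a.max(0))/2,np.ptp(a,0),len(a),np.median(a[:,2]))
```

```text
1.15 [5.49981496e+02 5.83491156e-03 2.31306708e+02] [ 7.07101456e-01  7.07112106e-01 -1.63410661e-05  7.96335548e-07] 85.03962265814287
[428.67689172  86.64534675  49.49396382] [21.24883106 21.2778777  10.89581257] 556 52.59330881806417
[428.46390894  86.75677787  22.18338928] [91.35803877 90.99881545 15.59461225] 6928 22.946760360562877
```

View pics/wrist1.png

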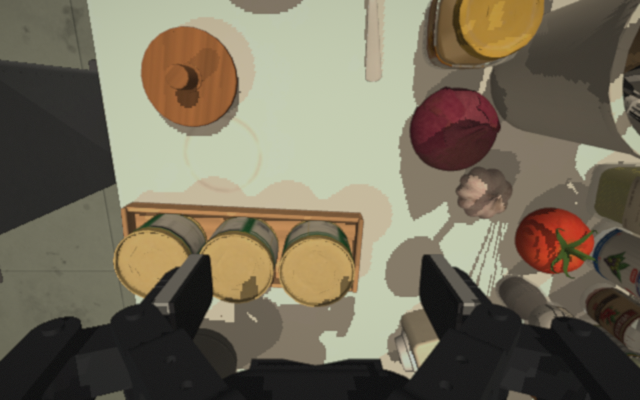

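All six keys are required in each row. The picture is unchanged, with the lid at (190,77).

Call:
drive_tool(
  moves=[
    {"x":0.0108,"y":-0.0151,"z":0.01,"rx":0,"ry":0,"rz":0},
    {"x":0.0108,"y":-0.0151,"z":0.01,"rx":0,"ry":0,"rz":0},
    {"x":0.0108,"y":-0.0151,"z":0.01,"rx":0,"ry":0,"rz":0},
    {"x":0.0108,"y":-0.0151,"z":0.01,"rx":0,"ry":0,"rz":0},
    {"x":0.0108,"y":-0.0151,"z":0.01,"rx":0,"ry":0,"rz":0},
    {"x":0.0108,"y":-0.0151,"z":0.01,"rx":0,"ry":0,"rz":0},
    {"x":0.0108,"y":-0.0151,"z":0.01,"rx":0,"ry":0,"rz":0},
    {"x":0.0108,"y":-0.0151,"z":0.01,"rx":0,"ry":0,"rz":0},
  ],
  claw=0.3,
  force=50,
)

```text
t: 1.87
tool_pos: [428.5, 86.8, 151.0]
tool_rot: [0.707, 0.707, 0.0, 0.0]
wrist_force: [0.0, -0.4, 1.0]
finger_gap: 60.1
```

Run:
```python
from rig import r
from h import *
import cv2
for i in range(3):
    d=r.read_camera("wrist")
P=cloud(d)
s=r.state();print(s["t"],s["tool_pos"],s["tool_rot"],s["finger_gap"],s["joints"])
cv2.imwrite("pics/wrist2.png",d["img"][:,:,::-1])
w=(abs(P[...,0]-428)<60)&(abs(P[...,1]-85)<60)
k=P[w&(P[...,2]>44)&(P[...,2]<60)];f=P[w&(P[...,2]>14)&(P[...,2]<30)]
for a in(k,f): print((a.min(0)+a.max(0))/2,np.ptp(a,0),len(a),np.median(a[:,2]))
```

```text
2.0167 [428.58574033  86.81348383 151.2484337 ] [ 7.06669491e-01  7.07543682e-01 -2.92034011e-04 -2.89078545e-04] 59.85737775959036 [-7.21506613e-02  2.72309408e-01  1.72414260e+00 -7.01548197e-05
  1.14595999e+00 -7.33580131e-02]
[428.01306545  86.92136222  49.40585753] [20.35811192 21.09431548 10.73252289] 715 52.549037816096615
[427.85383891  87.05258411  22.34490528] [91.49980032 90.80030695 15.2276635 ] 8988 22.852944657557288
```

View pics/wrist2.png

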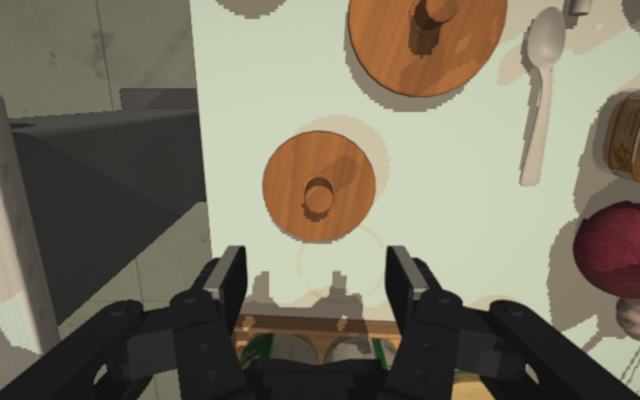

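The lid lies at (319,187) with its knob between the fingers, and the TCP is within 1 mm of it. Going down 123 mm.

Call:
drive_tool(
  moves=[
    {"x":0,"y":0,"z":0.018,"rx":0,"ry":0,"rz":0},
    {"x":0,"y":0,"z":0.018,"rx":0,"ry":0,"rz":0},
    {"x":0,"y":0,"z":0.018,"rx":0,"ry":0,"rz":0},
    {"x":0,"y":0,"z":0.018,"rx":0,"ry":0,"rz":0},
    {"x":0,"y":0,"z":0.018,"rx":0,"ry":0,"rz":0},
    {"x":0,"y":0,"z":0.015,"rx":0,"ry":0,"rz":0},
    {"x":0,"y":0,"z":0.01,"rx":0,"ry":0,"rz":0},
    {"x":0,"y":0,"z":0.008,"rx":0,"ry":0,"rz":0},
  ],
)

```text
t: 2.68
tool_pos: [430.5, 85.8, 27.7]
tool_rot: [0.707, 0.707, 0.0, 0.0]
wrist_force: [-0.6, 0.8, -0.4]
finger_gap: 60.1
```

Call:
drive_tool(
  moves=[
    {"x":0,"y":0,"z":0,"rx":0,"ry":0,"rz":0},
    {"x":0,"y":0,"z":0,"rx":0,"ry":0,"rz":0},
    {"x":0,"y":0,"z":0,"rx":0,"ry":0,"rz":0},
    {"x":0,"y":0,"z":0,"rx":0,"ry":0,"rz":0},
    {"x":0,"y":0,"z":0,"rx":0,"ry":0,"rz":0},
    {"x":0,"y":0,"z":0,"rx":0,"ry":0,"rz":0},
    {"x":0,"y":0,"z":0,"rx":0,"ry":0,"rz":0},
    {"x":0,"y":0,"z":0,"rx":0,"ry":0,"rz":0},
  ],
  claw=1,
  force=60,
)

```text
t: 3.35
tool_pos: [429.9, 86.3, 29.2]
tool_rot: [0.707, 0.707, 0.001, 0.001]
wrist_force: [-1.0, -1.4, 5.6]
finger_gap: 19.6
```

Run:
```python
from rig import r
import cv2
d=r.read_camera("wrist");s=r.state();print(s["t"],s["tool_pos"],s["finger_gap"],s["wrist_force"])
cv2.imwrite("pics/wrist3.png",d["img"][:,:,::-1])
```

```text
3.4 [429.84936086  86.24184398  29.17929428] 19.91163921015479 [ 0.24696502 -1.52643712  6.38833396]
```

View pics/wrist3.png

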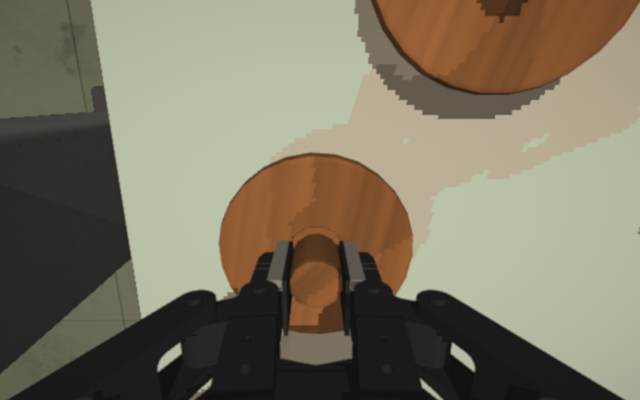

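The knob (317,265) sits between both pads. Lifting.

Call:
drive_tool(
  moves=[
    {"x":0,"y":0,"z":-0.005,"rx":0,"ry":0,"rz":0},
    {"x":0,"y":0,"z":-0.01,"rx":0,"ry":0,"rz":0},
    {"x":0,"y":0,"z":-0.02,"rx":0,"ry":0,"rz":0},
    {"x":0,"y":0,"z":-0.02,"rx":0,"ry":0,"rz":0},
    {"x":0,"y":0,"z":-0.025,"rx":0,"ry":0,"rz":0},
    {"x":0,"y":0,"z":-0.025,"rx":0,"ry":0,"rz":0},
    {"x":0,"y":0,"z":-0.02,"rx":0,"ry":0,"rz":0},
    {"x":0,"y":0,"z":-0.01,"rx":0,"ry":0,"rz":0},
  ],
)

```text
t: 4.07
tool_pos: [429.7, 86.5, 166.1]
tool_rot: [0.707, 0.707, 0.001, 0.001]
wrist_force: [0.9, -0.5, -0.6]
finger_gap: 20.1
```

Run:
```python
from rig import r
from h import *
import cv2
for i in range(4): d=r.read_camera("side")
e=r.read_camera("wrist");s=r.state();print(s["t"],s["tool_pos"],s["tool_rot"],s["finger_gap"],s["wrist_force"])
cv2.imwrite("pics/wrist4.png",e["img"][:,:,::-1]);cv2.imwrite("pics/side4.png",cv2.resize(d["img"][130:290,190:430],None,fx=3,fy=3)[:,:,::-1])
P=cloud(e);T=s["tool_pos"]
w=(np.hypot(P[...,0]-T[0],P[...,1]-T[1])<44)&(P[...,2]>T[2]-14)&(P[...,2]<T[2]-1)&(P[...,1]>T[1]+12)
a=P[w];A=np.c_[a[:,:2]-T[:2],np.ones(len(a))];c=np.linalg.lstsq(A,a[:,2],rcond=None)[0];print("flange plane",c,len(a),T[2])
P=cloud(d)
# flange rim circle
```

```text
4.3167 [428.62921645  86.42694317 162.62076162] [ 7.07122437e-01  7.07090717e-01 -4.91929943e-04 -5.79472436e-04] 19.8743419574794 [-0.16017473  0.19771384 -1.05257972]
flange plane [-2.32159530e-03 -1.86749906e-03  1.56755845e+02] 9606 162.62076162141778
```

View pics/wrist4.png

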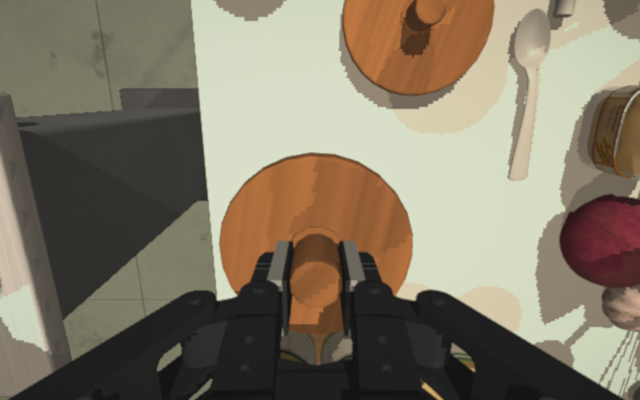

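View pics/side4.png

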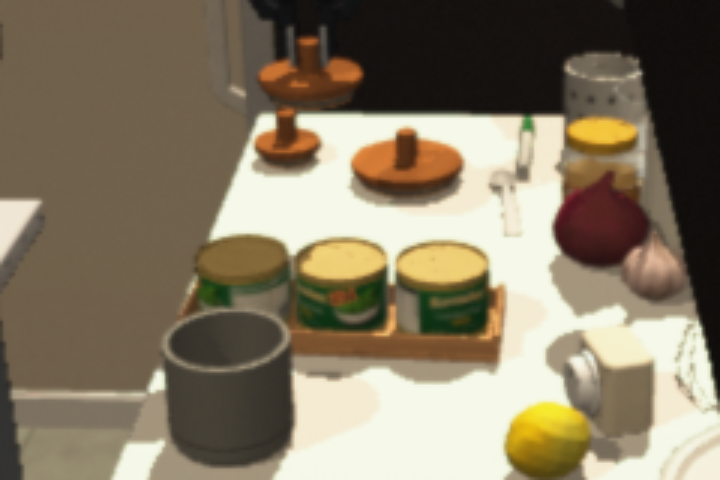

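The lid hangs level (plane slope about 0.002), with its underside 28 mm below the TCP, so at z≈135. Both views show it held and the other lids, tray and jar in place. I'll carry it over the tins and on past the jar at this height, so the wrist camera can see the jar.

Call:
drive_tool(
  moves=[
    {"x":-0.01,"y":0,"z":0,"rx":0,"ry":0,"rz":0},
    {"x":-0.02,"y":0,"z":0,"rx":0,"ry":0,"rz":0},
    {"x":-0.03,"y":0,"z":0,"rx":0,"ry":0,"rz":0},
    {"x":-0.03,"y":0,"z":0,"rx":0,"ry":0,"rz":0},
    {"x":-0.03,"y":0,"z":0,"rx":0,"ry":0,"rz":0},
    {"x":-0.03,"y":0,"z":0,"rx":0,"ry":0,"rz":0},
    {"x":-0.02,"y":0,"z":0,"rx":0,"ry":0,"rz":0},
    {"x":-0.01,"y":0,"z":0,"rx":0,"ry":0,"rz":0},
  ],
)

```text
t: 4.98
tool_pos: [428.8, -96.3, 162.6]
tool_rot: [0.708, 0.706, -0.0, -0.0]
wrist_force: [0.7, 0.1, -1.4]
finger_gap: 20.0
```

Run:
```python
from rig import r
from h import *
import cv2
d=r.read_camera("side");e=r.read_camera("scene");s=r.state();print(s["t"],s["tool_pos"],s["tool_rot"],s["finger_gap"],s["wrist_force"])
cv2.imwrite("pics/side5.png",cv2.resize(d["img"][100:300,180:440],None,fx=2.5,fy=2.5)[:,:,::-1]);cv2.imwrite("pics/scene5.png",e["img"][:,:,::-1])
```

```text
5.0833 [428.90168555 -94.83456163 162.71768531] [ 7.08015908e-01  7.06196219e-01 -1.87478238e-04 -5.81560920e-04] 19.603155852531117 [-0.15478845  0.95153818 -0.95152595]
```

View pics/side5.png

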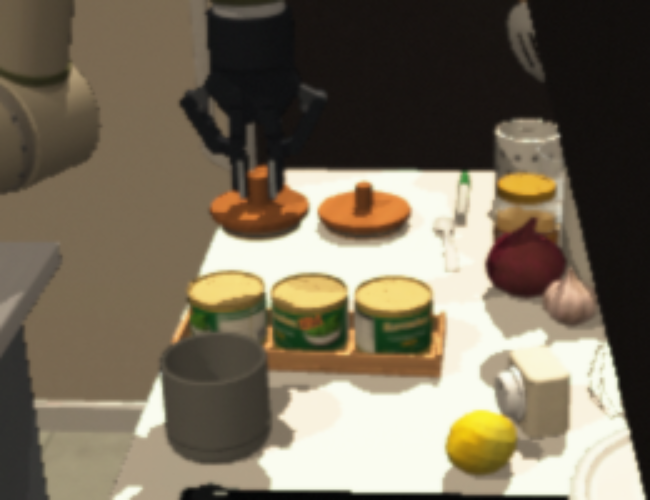

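View pics/scene5.png

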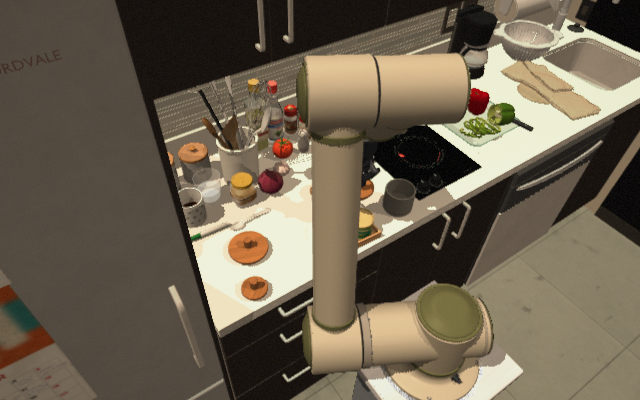

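The lid is over the tins, well clear (side view: lid at (258,210), tins below). Now on past the jar.

Call:
drive_tool(
  moves=[
    {"x":-0.01,"y":-0.003,"z":0,"rx":0,"ry":0,"rz":0},
    {"x":-0.02,"y":-0.003,"z":0,"rx":0,"ry":0,"rz":0},
    {"x":-0.025,"y":-0.003,"z":0,"rx":0,"ry":0,"rz":0},
    {"x":-0.025,"y":-0.003,"z":0,"rx":0,"ry":0,"rz":0},
    {"x":-0.025,"y":-0.003,"z":0,"rx":0,"ry":0,"rz":0},
    {"x":-0.025,"y":-0.003,"z":0,"rx":0,"ry":0,"rz":0},
    {"x":-0.025,"y":-0.003,"z":0,"rx":0,"ry":0,"rz":0},
    {"x":-0.02,"y":-0.003,"z":0,"rx":0,"ry":0,"rz":0},
  ],
)

```text
t: 5.75
tool_pos: [404.9, -269.4, 163.2]
tool_rot: [0.707, 0.708, -0.0, -0.0]
wrist_force: [0.4, 0.1, -1.0]
finger_gap: 20.2
```

Call:
drive_tool(
  moves=[
    {"x":-0.02,"y":0,"z":0,"rx":0,"ry":0,"rz":0},
    {"x":-0.025,"y":0,"z":0,"rx":0,"ry":0,"rz":0},
    {"x":-0.025,"y":0,"z":0,"rx":0,"ry":0,"rz":0},
    {"x":-0.02,"y":0,"z":0,"rx":0,"ry":0,"rz":0},
    {"x":-0.02,"y":0,"z":0,"rx":0,"ry":0,"rz":0},
    {"x":-0.01,"y":0,"z":0,"rx":0,"ry":0,"rz":0},
    {"x":0,"y":0,"z":0,"rx":0,"ry":0,"rz":0},
    {"x":0,"y":0,"z":0,"rx":0,"ry":0,"rz":0},
  ],
)

```text
t: 6.42
tool_pos: [405.2, -387.7, 163.0]
tool_rot: [0.707, 0.707, 0.0, -0.001]
wrist_force: [0.4, 0.1, -0.6]
finger_gap: 19.9
```

Run:
```python
from rig import r
from h import *
import cv2
for i in range(2): e=r.read_camera("wrist")
d=r.read_camera("side")
s=r.state();print(s["t"],s["tool_pos"],s["tool_rot"],s["finger_gap"],s["wrist_force"])
cv2.imwrite("pics/wrist6.png",e["img"][:,:,::-1]);cv2.imwrite("pics/side6.png",d["img"][:,:,::-1])
for n,c in(("wrist",e),("side",d)):
    P=cloud(c)
    w=(np.hypot(P[...,0]-405,P[...,1]+249)<60)
    k=P[w&(P[...,2]>72)&(P[...,2]<90)]
    k=k[np.hypot(*(k[:,:2]-[405,-249]).T)>33]
    print(n,(k.min(0)+k.max(0))/2,np.ptp(k,0),len(k),np.median(k[:,2]),circ(k[:,:2],42.5))
    for x in r.tip_of(c,"jar_mouth")[:2]: print("tip",x)
    print(project(c,[405,-249,80]))
```

```text
6.5667 [ 405.36113687 -387.30243174  163.42571895] [ 7.06674972e-01  7.07538283e-01  1.16231782e-04 -2.21750846e-04] 20.070873504619655 [ 0.68100285 -0.33963325 -1.35223381]
wrist [ 405.85373055 -277.26444638   77.63219111] [82.97854079 30.62565961 11.26401371] 1670 80.57883211944994 (array([ 405.91600714, -247.8769894 ]), np.float64(1.5161104588397838))
[315.24366548 -28.54119028]
side [ 422.36194155 -248.68193455   77.3332189 ] [57.86942914 86.44233828 10.61829296] 175 78.57306020444696 (array([ 406.8167976 , -251.26380097]), np.float64(1.7878337516021188))
tip {'pixel': [264.3, 240.5], 'conf': 0.87}
[264.37925844 242.71049121]
```

View pics/wrist6.png

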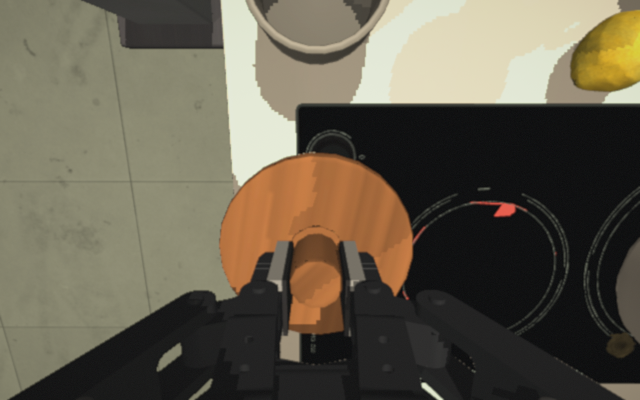

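View pics/side6.png

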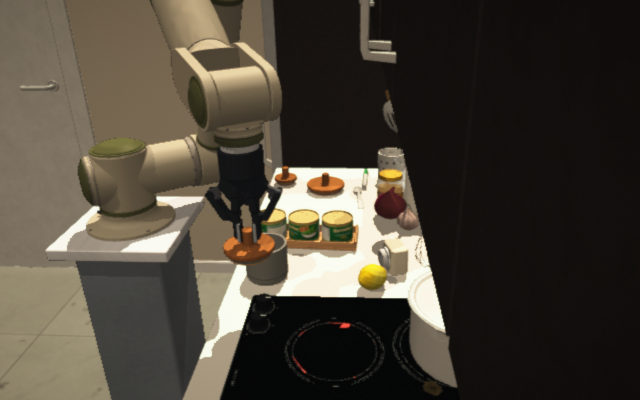

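The wrist view shows the near half of the jar's rim (318,50) and the lid level in the grip (316,243). Next I'll measure the lid's centre relative to the TCP.

Run:
```python
from rig import r
from h import *
import cv2
e=r.read_camera("wrist");s=r.state();T=s["tool_pos"];print(T,s["t"])
P=cloud(e)
# outer flange edge: flange-top pixels with largest radius, upper (visible) half
w=(P[...,2]>T[2]-16)&(P[...,2]<T[2]-2)&(np.hypot(P[...,0]-T[0],P[...,1]-T[1])<60)&(P[...,1]>T[1]+3)
hsv=cv2.cvtColor(e["img"],cv2.COLOR_RGB2HSV); w&=(hsv[...,1]>90)&(hsv[...,0]<20)
er=cv2.erode(w.astype(np.uint8),np.ones((3,3)))>0
cnt=max(cv2.findContours(w.astype(np.uint8),cv2.RETR_EXTERNAL,cv2.CHAIN_APPROX_NONE)[0],key=len)[:,0]
q=P[cnt[:,1],cnt[:,0]]; rr=np.hypot(q[:,0]-T[0],q[:,1]-T[1]); q=q[(rr>40)]
c,e1=circ(q[:,:2],46);print("lid centre",c,"rms",e1,len(q),"offset",c-T[:2],"ptp",np.ptp(q,0))
# rim: outer edge and inner edge fits
w=(np.hypot(P[...,0]-405,P[...,1]+249)<60)&(P[...,2]>76)&(P[...,2]<86)
k=P[w];k=k[np.hypot(*(k[:,:2]-[405,-249]).T)>36];print("rim",circ(k[:,:2],42.5),np.median(k[:,2]))
c2=circ(k[:,:2],42.5)[0]
print("lid->jar world",c2-c,"underside z",np.median(P[er][:,2])-22)
```

```text
[ 405.35251434 -387.87593766  163.52012306] 6.7167
lid centre [ 405.55122457 -387.91832937] rms 1.0607437132712811 289 offset [ 0.19871023 -0.0423917 ] ptp [90.91777859 43.42729618  8.70060877]
rim (array([ 405.91441043, -247.78350412]), np.float64(1.48189219078686)) 80.64415458018426
lid->jar world [  0.36318586 140.13482524] underside z 135.14962461907112
```

Call:
drive_tool(
  moves=[
    {"x":0.01,"y":0,"z":0,"rx":0,"ry":0,"rz":0},
    {"x":0.02,"y":0,"z":0,"rx":0,"ry":0,"rz":0},
    {"x":0.025,"y":0,"z":0,"rx":0,"ry":0,"rz":0},
    {"x":0.025,"y":0,"z":0,"rx":0,"ry":0,"rz":0},
    {"x":0.025,"y":0,"z":0,"rx":0,"ry":0,"rz":0},
    {"x":0.02,"y":0,"z":0,"rx":0,"ry":0,"rz":0},
    {"x":0.01,"y":0,"z":0,"rx":0,"ry":0,"rz":0},
    {"x":0.005,"y":0,"z":0,"rx":0,"ry":0,"rz":0},
  ],
)

```text
t: 7.38
tool_pos: [405.1, -246.9, 163.6]
tool_rot: [0.707, 0.708, 0.0, 0.0]
wrist_force: [0.6, -0.1, -1.4]
finger_gap: 20.3
```

Call:
drive_tool(
  moves=[
    {"x":0,"y":0,"z":0.005,"rx":0,"ry":0,"rz":0},
    {"x":0,"y":0,"z":0.007,"rx":0,"ry":0,"rz":0},
    {"x":0,"y":0,"z":0.008,"rx":0,"ry":0,"rz":0},
    {"x":0,"y":0,"z":0.006,"rx":0,"ry":0,"rz":0},
    {"x":0,"y":0,"z":0.005,"rx":0,"ry":0,"rz":0},
    {"x":0,"y":0,"z":0.003,"rx":0,"ry":0,"rz":0},
    {"x":0,"y":0,"z":0,"rx":0,"ry":0,"rz":0},
    {"x":0,"y":0,"z":0,"rx":0,"ry":0,"rz":0},
  ],
)

```text
t: 8.05
tool_pos: [405.2, -248.8, 129.2]
tool_rot: [0.707, 0.707, 0.0, -0.0]
wrist_force: [-1.0, -0.0, -0.9]
finger_gap: 20.2
```

Run:
```python
from rig import r
from h import *
import cv2
for i in range(2): r.read_camera("wrist")
e=r.read_camera("scene");d=r.read_camera("side")
s=r.state();print(s["t"],s["tool_pos"],s["tool_rot"],s["finger_gap"],s["wrist_force"],abs(s["joint_velocities"]).max())
cv2.imwrite("pics/side7.png",cv2.resize(d["img"][150:310,180:430],None,fx=3,fy=3)[:,:,::-1]);cv2.imwrite("pics/scene7.png",cv2.resize(e["img"][110:310,180:440],None,fx=3,fy=3)[:,:,::-1])
for n,c in(("side",d),("scene",e)):
    P=cloud(c);w=np.hypot(P[...,0]-405,P[...,1]+249)<60
    for nm,a,b in(("flange",114,126),("jar",20,84)):
        k=P[w&(P[...,2]>a)&(P[...,2]<b)]
        if len(k): print(n,nm,(k.min(0)+k.max(0))/2,np.ptp(k,0),len(k),k.min(0)[2],k.max(0)[2])
    for o in ("lid_b","lemon","teaspoon","marker"):
        for x in r.outline_of(c,o):
            if x["conf"]>.45:
                q=P[x["region"]];q=q[~np.isnan(q[:,0])];lo,hi=np.percentile(q,[2,98],0);print(n,o,x["conf"],np.round(lo),np.round(hi))
```

```text
8.25 [ 405.29625278 -248.70610176  129.61172333] [ 7.07107465e-01  7.07106013e-01 -6.15757843e-06  3.45206731e-04] 20.178487490406035 [ 0.03803952  0.58790096 -0.68448652] 0.0023749312153560492
side flange [ 406.29669918 -252.70514542  119.94992733] [90.28208723 89.01005774 11.88029568] 676 114.00977948395553 125.89007516836972
side jar [ 407.20678483 -251.1730153    51.59041534] [89.66806774 95.77844497 63.15251593] 1537 20.014157370978978 83.1666733046917
side lid_b 0.76 [ 367. -295.  103.] [ 448. -222.  153.]
side lid_b 0.72 [457. 157.   5.] [554. 250.  47.]
side lid_b 0.61 [ 371. -241.   -1.] [456. 353. 228.]
side lemon 0.75 [ 603. -315.    1.] [ 655. -208.   51.]
side marker 0.53 [615. 211.  10.] [625. 316.  17.]
scene flange [ 402.61263597 -246.52454788  120.01649297] [92.66497235 89.38852707 11.87050835] 424 114.08123879094728 125.95174714363566
scene jar [ 400.57804184 -246.01116509   51.83588087] [88.94942753 92.80593532 63.44931781] 613 20.111221958816714 83.56053977197598
scene lid_b 0.83 [449. 165.  16.] [550. 263.  50.]
scene lid_b 0.79 [343. 232.  15.] [407. 293.  53.]
scene lid_b 0.71 [ 359. -290.  100.] [ 445. -205.  152.]
scene teaspoon 0.5 [588.  91.  -3.] [609. 215.  13.]
scene marker 0.48 [608. 222.   2.] [624. 329.  18.]
```

View pics/side7.png

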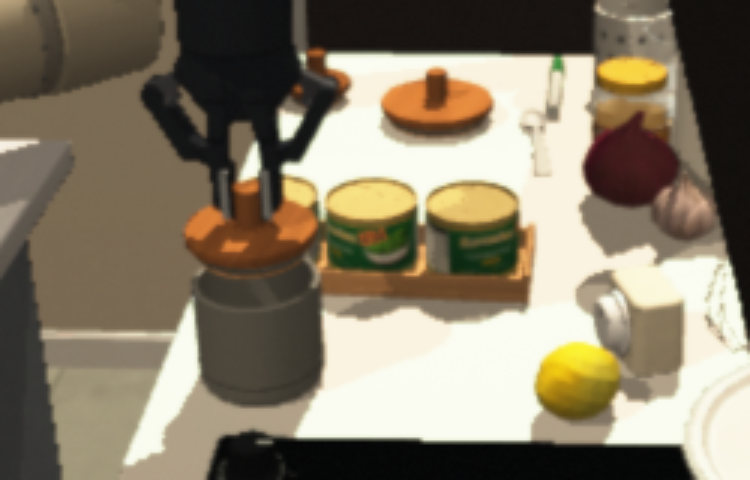

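View pics/scene7.png

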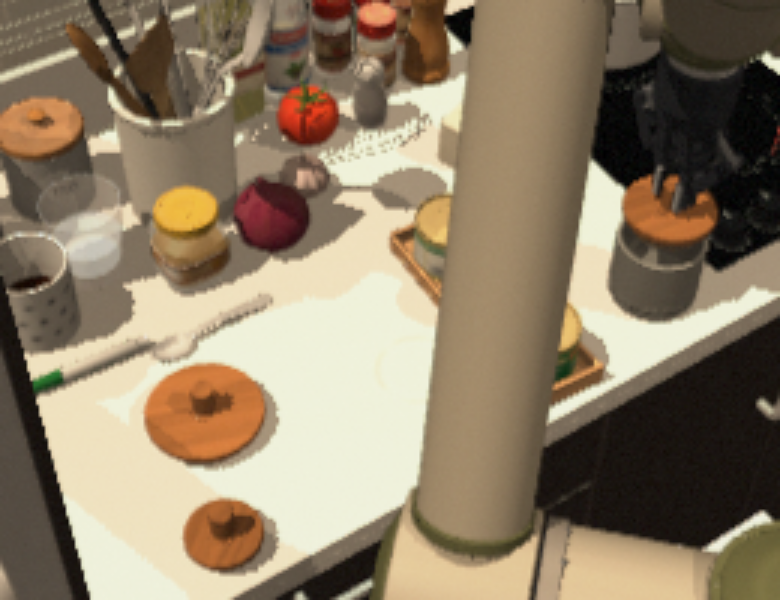

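The side view shows the lid (252,240) level over the jar (260,330) with a gap between them; the scene view agrees (669,210). Both cameras put the lid within about 2 mm of the jar's centre, with the underside at z≈101, about 21 mm above the rim. The bystanders have not moved.

Run:
```python
from rig import r
print(r.sign_off()); s=r.state(); print(s["t"],s["tool_pos"],s["finger_gap"])
```

```text
the job is handed in; nothing more can be done
None
the job is handed in; nothing more can be done
```

I picked up the 92 mm lid (lid_b) by its knob, carried it over the tins, and handed the job in with it still held above the jar, at about 8.3 s of the 32 s allowed. On the way I took it past the jar at about 5 cm above the rim, so the wrist camera could measure the mouth, then came back and lowered it.

**Last checks before hand-in**
- **Centring:** the side and scene cameras both put the lid within about 2 mm of the jar's centre. Their absolute positions differed by 4–7 mm, so I used the wrist-camera fit for the final position.
- **Height:** the underside is about 21 mm above the rim.
- **Level and still:** the tool was vertical with the joints at rest. Lid tilt was about 0.003 rad, measured after the lift and not repeated over the jar.
- **Grip:** the gripper reads 20 mm on the 22 mm knob, and the lid did not slip in any picture.
- **Surroundings:** the jar, the other two lids, the lemon, teaspoon and marker were within a few mm of their first measured positions. The pictures show no contact with the jar or tray, and the wrist force stayed near 1 N during the carry.

When the gripper closed on the knob, the wrist force rose briefly to about 6 N, probably from the fingertips resting on the flange. One move call was refused for its row format and moved nothing.

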